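# Put each machined part on its gauge

### The arm

A 6-joint arm with a two-finger parallel gripper is mounted at the origin on the work surface. World frame = base frame: x ahead of the robot, y to its left, z up, the work surface at z = 0. Lengths are in m, angles in rad, forces in N, time in s.
With the tool pointing down it reaches from about 0.275 to 0.825 m from the base axis. Payload 4.9 kg.
Tool frame: the origin (TCP) lies midway between the tips of the shut fingers; the grasp point (between the pads) lies 19 mm behind it (grip_point_offset is the distance from the TCP to the grasp point, in m); z points along the fingers, y is the line along which they close (so a half turn about z gives the same grasp; the last joint's range is limited). The gripper opens to 85 mm and grips with 20 to 120 N. Pads are 22 mm wide; open, the fingers measure 114 mm over their backs; the gripper's body (76 mm by 85 mm) begins 54 mm behind the grasp point. The pads swing forward as they close: fully open they stand 13 mm farther back than shut.
Start: joints at [1.09, 0.326, -0.193, 1.052, 0, 1.437], TCP at [0.187, 0.517, 0.231] pointing down, gripper open.
Joint ranges: [-2.65, 2.65], [-0.97, 1.79], [-1.3, 1.35], [-1.93, 2.1], [-1.47, 1.37], [-3.14, 3.14]. Speed limits (rad/s): [2.57, 2.57, 3.14, 3.14, 3.14, 3.14].

### API

Orientations are given as a rotation vector (axis times angle).
In Python, from cell import * gives the robot as it stands. Calls block until the motion is done:
- movep(position, orientation): joint-space move of the TCP to a pose.
- move_l(position, velocity=0.15, rot=None, until_force=None): straight line of the TCP; rot=None keeps the orientation; velocity is the mean speed in m/s. With until_force (N) it stops when the force on the tool has changed by that much, and returns True; else False.
- set_joints(angles): joint-space move.
- let_go() and grab(newtons=None): open the fingers fully, or close them until they stop; newtons is the grip in N (None keeps the last).
- sleep(seconds).
- ik(position, orientation): joint angles nearest the present ones, or None.
- get_state(): the state.
- grab_frame(name): name is "scene" or "top" or "wrist"; returns a dict with "img" (384x512x3 uint8, red, green, blue), "fx", "fy", "cx", "cy" (pixels), "cam_to_world" (4x4, takes a point from camera to world coordinates); the wrist camera has in their place "T_tool_cam" (4x4, takes a point from camera to tool coordinates, whose origin is the TCP and whose axes are the flange's). Camera axes: x right, y down, z forward; pixel columns grow to the right and rows downward; lengths in m; the calibration is good to about 2 mm. A picture is of the moment at which its call begins: read the wrist's pose just before it. There is no depth.
A pose or a line that the arm cannot do raises MotionError and nothing moves.
- sign_off(): hands the job in; it is judged then, once.
Trained networks look in the newest picture that a camera, given by its name, has taken for a name from the list of things; names that differ only in an ending like _2 or _b are one class to them, and where a whole thing is asked for, a point or a joint stands for the part that bears it (a point fixed in the world has none). Each returns a list of dicts, best first, with "score" (0 to 1); they miss things now and then, are a little off and sometimes report something else, mostly with a low value. They report only what shows in the picture. A call takes as long as a camera call.
- spot_in(camera, name): "centre" ([column, row] in pixels, amid what is visible of it).
- silhouettes(camera, name): "mask" (384x512 bool, what is visible of it) and "centre" ([column, row] in pixels, amid what is visible of it).
- tip_of(camera, name): "centre" ([column, row] in pixels: a listed point, or the origin of a listed thing).
The state is a dict: "clock": time; "q": joint angles; "joint_velocities": joint speeds; "tau": joint torques, N m; "position": TCP position; "eef_rot": TCP orientation; "contact_force": force on the tool from outside, world axes, zero at the start; "wrist_torque": the same for the moment, N m; "finger_gap": opening from 0.0 (shut) to 1.0 (fully open); "grasp_force": force on a finger pad.
Only numpy, scipy, OpenCV 4.12 (cv2) and the standard library are available. Lean on these libraries where they do the work, as an engineer would, in place of code of your own. Each camera call takes 0.05 s, during which the arm holds its last target. There are 200 camera calls.

### The job

Set up this inspection bench for measuring: put the gear fully down on the thin post, the ball bearing fully down on the thick post, and lay the square-waisted spindle in the pair of V-blocks with one round end in each V and its square waist between the two blocks. Slide the aluminium plate flat along the granite of the dial indicator stand until the round ground spot near its end lies under the indicator's tip. Do not shove the grease tin or the dish of screws out of the way.

Things in the scene. Friction and masses are not known exactly. Their poses are not given: they have to be found in the camera images.
- gear_mid (a point): Steel spur gear lying flat, 56 mm in diameter over fine teeth, 18 mm thick, with a plain 20 mm through bore. The point is its centre, half-way up; its z is the bore's axis. About 0.2 kg. Its bore does not pass over the thick post.
- bearing_mid (a point): Steel ball bearing lying flat, 62 mm outer diameter, 16 mm thick, 30 mm bore, smooth rim and a black seal between its two races. The point is its centre, half-way up; its z is the bore's axis. About 0.2 kg.
- spindle_mid (a point): Steel spindle lying level, 130 mm long: a square waist 22 x 22 mm, 36 mm long, in the middle, lying on one flat, and a round journal 16 mm in diameter and 47 mm long at each end. The point is its centre (11 mm above the table at the start); x runs along it; both ends are alike. About 0.26 kg.
- plate_mid (a point): Flat aluminium plate 140 x 40 x 14 mm, 0.2 kg. The point is its centre, half-way up; x runs along its length to the end with the ground spot: a bright disc with a dark rim, 22 mm across, on the top face, 45 mm from the plate's centre (25 mm from that end). The other half has four dark bolt holes; grip it there, across the 40 mm width, so that the hand stays clear of the dial.
- thin_post_seat (a point): Fixed stand of the thin upright post: dark round base 60 mm across and 20 mm high, shoulder 36 mm across up to 35 mm above the table, then the post, 15 mm in diameter, straight for 18 mm and tapering over 14 mm to 6 mm at its top, 67 mm above the table. The point is on the axis at the shoulder's top face, where the ring's underside comes to rest.
- thick_post_seat (a point): Fixed stand of the thick upright post: dark round base 80 mm across and 20 mm high, shoulder 44 mm across up to 35 mm above the table, then the post, 25 mm in diameter, straight for 18 mm and tapering over 14 mm to 12 mm at its top, 67 mm above the table. The point is on the axis at the shoulder's top face, where the ring's underside comes to rest.
- vblocks_seat (a point): Fixed pair of steel V-blocks on a base plate 130 x 60 x 8 mm. Each is 24 mm long, 48 mm wide, 40 mm high above the table, with a 90 degree V, 36 mm wide at the top, its bottom 22 mm above the table; centres 45 mm either side of the middle, 66 mm free between them. The point is midway, where the spindle's centre comes to rest (33.3 mm above the table); x runs along the Vs.
- indicator_tip (a point): Lower end of the fixed dial indicator, 22 mm above its stand's dark granite (top 40 mm above the table); the 14 mm plate goes under it. x points from the open front, near the robot, to the column. Granite: 125 mm before the tip (-x), 75 mm behind, 60 mm each side. Column foot: 38 mm wide, centre 50 mm behind. Dial: 57 mm wide, 70 to 127 mm above the tip, reaching 14 mm before it.
- tin: Small round grease tin with a blue lid, 54 mm in diameter and 25 mm high, loose among the parts; leave it alone. The origin is the centre of its underside.
- dish: Small round dark dish of screws, 52 mm in diameter and 14 mm high, loose among the parts; leave it alone. The origin is the centre of its underside.

How it is judged:
By the outcome, as a careful person would: the job done as asked, in the order asked, and still so for the second after the job is handed in, with the robot touching nothing.
It also fails if it takes over 120 s, if anything falls off the work surface, if the arm or the gripper's body presses on something with over 40 N, if the wrist force passes 120 N, or if a joint passes its speed limit or range.

## Working session

There is one attempt and no reset: what is moved stays moved. The work goes in short steps, each a Python script; the robot and the scene stay as the last script left them, time stands still between calls to the robot, and variables do not carry over. Pictures are saved under pics/ and viewed, at most 14 in all, crops included, and the job is handed in when it is done.

```bash
ls; mkdir -p pics; python3 - <<'E'
from cell import *
import cv2, numpy as np
s=get_state(); print(s)
for c in ["scene","top"]:
    f=grab_frame(c); cv2.imwrite(f"pics/{c}0.png",f["img"][:,:,::-1]); print(c,f["fx"],f["fy"],f["cx"],f["cy"],np.round(f["cam_to_world"],4).tolist())
    for n in ["gear_mid","bearing_mid","spindle_mid","plate_mid","thin_post_seat","thick_post_seat","vblocks_seat","indicator_tip","tin","dish"]:
        print(n,[(np.round(d["centre"],1).tolist(),round(d["score"],2)) for d in tip_of(c,n)[:3]])
E
```

```text
pics
{'clock': 0.0, 'q': array([ 1.08980678e+00,  3.26956912e-01, -1.93635147e-01,  1.05199751e+00,
       -4.68982576e-06,  1.43662917e+00]), 'joint_velocities': array([-4.92451668e-05, -1.21117708e-03,  5.06396622e-04,  1.13416305e-04,
       -1.08516036e-03,  5.11528369e-04]), 'tau': array([ 1.35495506e-03, -4.43398082e+01,  2.62442815e+01,  1.54794753e-02,
       -3.35765890e-05, -1.16823398e-05]), 'position': array([0.18663987, 0.51671539, 0.23047529]), 'eef_rot': array([-5.41967915e-01, -3.09394330e+00,  2.68639825e-03]), 'contact_force': array([-0.51840719, -0.43657806,  0.16574038]), 'wrist_torque': array([-0.00266232,  0.01708515, -0.05781927]), 'grasp_force': 0.0, 'finger_gap': 1.0046276273936035}
scene 377.55681234759095 377.55681234759095 250.55940819547797 189.31672807165552 [[0.493, 0.5452, -0.678, 1.2072], [0.8697, -0.2888, 0.4002, -0.3746], [0.0224, -0.787, -0.6165, 0.6692], [0.0, 0.0, 0.0, 1.0]]
gear_mid [([191.8, 198.2], 0.63)]
bearing_mid [([107.1, 216.5], 0.96)]
spindle_mid [([191.2, 196.1], 0.69), ([263.0, 176.1], 0.66)]
plate_mid [([309.3, 149.0], 0.72)]
thin_po
[... 176 characters left out ...]
[363.5, 176.0], 0.62)]
tin [([232.4, 199.2], 0.47)]
dish [([155.9, 229.6], 0.54), ([126.0, 267.5], 0.37)]
top 383.50012222383225 383.50012222383225 257.5328012529745 187.74352786845463 [[-0.0682, -0.9742, 0.215, 0.3543], [-0.9977, 0.0668, -0.0141, 0.0163], [-0.0006, -0.2155, -0.9765, 0.992], [0.0, 0.0, 0.0, 1.0]]
gear_mid [([305.9, 240.9], 0.54)]
bearing_mid [([389.8, 243.9], 0.58)]
spindle_mid [([211.8, 243.4], 0.69)]
plate_mid [([132.2, 266.1], 0.89), ([263.6, 217.6], 0.41)]
thin_post_seat [([125.5, 182.5], 0.67), ([301.3, 138.2], 0.39)]
thick_post_seat []
vblocks_seat [([217.4, 162.6], 0.77)]
indicator_tip [([304.8, 139.9], 0.75)]
tin [([260.7, 218.6], 0.85)]
dish [([346.4, 213.5], 0.66)]
```

```bash
cat > h.py <<'E'
from cell import *
import cv2, numpy as np
def ray(f,px,T=None):
    T=f["cam_to_world"] if T is None else T
    d=T[:3,:3]@np.array([(px[0]-f["cx"])/f["fx"],(px[1]-f["cy"])/f["fy"],1]); return T[:3,3],d
def atz(f,px,z,T=None):
    o,d=ray(f,px,T); return (o+d*(z-o[2])/d[2])
def proj(f,p,T=None):
    T=f["cam_to_world"] if T is None else T
    c=T[:3,:3].T@(np.array(p)-T[:3,3]); return np.array([f["fx"]*c[0]/c[2]+f["cx"],f["fy"]*c[1]/c[2]+f["cy"]])
E
python3 - <<'E'
from h import *
S=dict(scene=grab_frame("scene"),top=grab_frame("top"))
P=dict(gear=((191.8,198.2),(305.9,240.9),.009),bearing=((107.1,216.5),(389.8,243.9),.008),spindle=((263,176.1),(211.8,243.4),.011),plate=((309.3,149),(132.2,266.1),.007),thin=((362.8,178.3),(125.5,182.5),.035),thick=((127.1,264.2),None,.035),vb=((295.6,209),(217.4,162.6),.0333),tip=((227.4,243.6),(304.8,139.9),.062),tin=((232.4,199.2),(260.7,218.6),0),dish=((155.9,229.6),(346.4,213.5),0))
for n,(a,b,z) in P.items():
    print(n,np.round(atz(S["scene"],a,z),4)[:2],b and np.round(atz(S["top"],b,z),4)[:2])
E
```

```text
gear [ 0.44   -0.1078] [ 0.424  -0.1114]
bearing [ 0.4059 -0.3272] [ 0.402  -0.3238]
spindle [0.4453 0.1166] [0.4339 0.1278]
plate [0.3815 0.3344] [0.3912 0.3306]
thin [0.6157 0.3464] [0.6019 0.3392]
thick [ 0.6127 -0.327 ] None
vb [0.6335 0.1001] [0.6393 0.1019]
tip [ 0.684 -0.121] [ 0.6756 -0.1261]
tin [ 0.4863 -0.0068] [ 0.4901 -0.0007]
dish [ 0.5026 -0.2312] [ 0.4882 -0.2248]
```

View pics/top0.png

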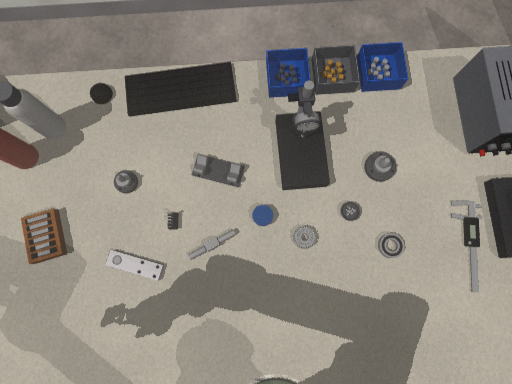

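View pics/scene0.png

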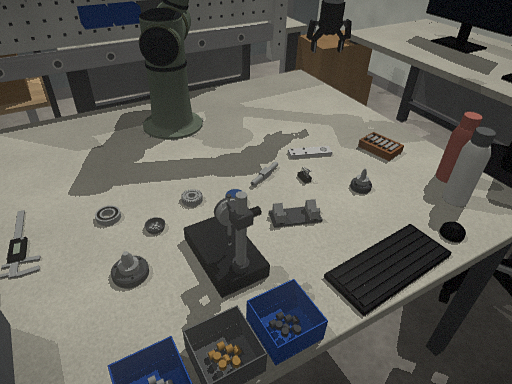

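The top view shows, as (column, row):

| Item | Position |
|---|---|
| Thin post | (125,180) |
| V-blocks | (218,168) |
| Stand | (302,150) |
| Thick post | (381,165) |
| Plate | (135,264), spot at its left end (117,260) |
| Spindle | (212,243) |
| Tin | (263,215) |
| Gear | (305,237) |
| Dish | (350,211) |
| Bearing | (391,245) |

The scene view agrees. Next I'll take close views with the wrist camera.

```bash
cat >> h.py <<'E'
from scipy.spatial.transform import Rotation as Ro
def down(psi):   # tool pointing down, closing line along angle psi
    c,s=np.cos(psi),np.sin(psi)
    return Ro.from_matrix(np.array([[-s,c,0],[c,s,0],[0,0,-1]]).T if 0 else np.column_stack([[-s,c,0],[c,s,0],[0,0,-1]])).as_rotvec()
def wrist():
    s=get_state(); f=grab_frame("wrist"); T=np.eye(4)
    T[:3,:3]=Ro.from_rotvec(s["eef_rot"]).as_matrix(); T[:3,3]=s["position"]
    f["cam_to_world"]=T@np.array(f["T_tool_cam"]); return f
def save(f,n): cv2.imwrite(f"pics/{n}.png",f["img"][:,:,::-1])
E
python3 - <<'E'
from h import *
t=get_state()["clock"]
f=wrist(); print(np.round(f["T_tool_cam"],4).tolist(),f["fx"],f["cx"],f["cy"])
for i,psi in enumerate([0,np.pi]):
    print([None if (q:=ik([.43,-.11,.22],down(p))) is None else np.round(q,2).tolist() for p in (psi,psi-2*np.pi)])
for i,psi in enumerate([0,np.pi]):
    movep([.43,-.11,.22],down(psi)); f=wrist(); save(f,f"w{i}")
    print(get_state()["clock"]-t, [(d["centre"],d["score"],atz(f,d["centre"],.009)) for d in tip_of("wrist","gear_mid")])
    for d in silhouettes("wrist","gear_mid")[:2]:
        m=d["mask"].astype(np.uint8); c=max(cv2.findContours(m,0,1)[0],key=cv2.contourArea); print(cv2.minEnclosingCircle(c),cv2.fitEllipse(c),d["score"])
E
```

```text
[[0.0012, -0.9469, -0.3216, 0.0835], [1.0, 0.0008, 0.0013, -0.0004], [-0.001, -0.3216, 0.9469, -0.1424], [0.0, 0.0, 0.0, 1.0]] 292.0972472981265 252.18173345391222 188.53142170598477
[[-0.42, 0.14, -0.47, 0.96, 0.0, 1.15], [-0.42, 0.14, -0.47, 0.96, 0.0, 1.15]]
[[-0.42, 0.14, -0.47, 0.96, 0.0, -1.99], [-0.42, 0.14, -0.47, 0.96, 0.0, -1.99]]
2.4917 [([256.5, 158.0], 0.56, array([ 0.43498875, -0.10663347,  0.009     ]))]
((256.5, 157.5), 24.052125930786133) ((256.5673828125, 157.54054260253906), (45.40951156616211, 46.09741973876953), 111.05707550048828) 0.78
5.2917 [([249.3, 164.5], 0.83, array([ 0.43277375, -0.10412776,  0.009     ]))]
((248.0577850341797, 162.9673309326172), 23.32573127746582) ((248.22842407226562, 162.85513305664062), (44.1822624206543, 45.23936462402344), 85.11124420166016) 0.65
```

```bash
cat > survey.py <<'E'
from h import *
import pickle
pi=np.pi
Z=dict(gear_mid=.009,bearing_mid=.008,spindle_mid=.011,plate_mid=.007,thin_post_seat=.035,thick_post_seat=.035,vblocks_seat=.0333,indicator_tip=.062,tin=0,dish=0)
st=[("gear_mid",.434,-.105,.12,pi),("bearing_mid",.403,-.325,.12,pi),("thick_post_seat",.61,-.327,.17,pi),("thick_post_seat",.61,-.327,.17,0),
("bearing_mid",.403,-.325,.12,0),("indicator_tip",.53,-.12,.2,pi/2),("vblocks_seat",.635,.101,.17,0),("thin_post_seat",.605,.343,.17,0),("thin_post_seat",.605,.343,.17,pi),
("plate_mid",.387,.333,.15,pi),("spindle_mid",.438,.123,.15,pi)]
out=[]
for i,(n,x,y,z,p) in enumerate(st):
    if i==5: movep([.43,-.2,.25],down(pi/4))
    movep([x,y,z],down(p)); f=wrist(); save(f,f"s{i}")
    t=[(d["centre"],round(d["score"],2)) for d in tip_of("wrist",n)[:2]]
    m=[d for d in silhouettes("wrist",n)[:1]]
    out.append((n,p,f,t,m))
    print(i,n,t,[np.round(atz(f,c,Z[n])[:2],4).tolist() for c,_ in t],round(get_state()["clock"],1))
    if m:
        c=max(cv2.findContours(m[0]["mask"].astype(np.uint8),0,1)[0],key=cv2.contourArea); e=cv2.fitEllipse(c)
        print("   mask",np.round(e[0],1),np.round(e[1],1),np.round(atz(f,e[0],Z[n])[:2],4),m[0]["score"])
pickle.dump(out,open("survey.pkl","wb"))
ims=[cv2.imread(f"pics/s{i}.png") for i in (1,3,5,6)]
cv2.imwrite("pics/mA.png",cv2.resize(np.vstack([np.hstack(ims[:2]),np.hstack(ims[2:])]),(800,600)))
ims=[cv2.imread(f"pics/s{i}.png") for i in (7,8,9,10)]
cv2.imwrite("pics/mB.png",cv2.resize(np.vstack([np.hstack(ims[:2]),np.hstack(ims[2:])]),(800,600)))
E
python3 survey.py
```

```text
0 gear_mid [([250.7, 184.2], 0.67)] [[0.4342, -0.1056]] 7.2
   mask [251.1 183.6] [61.4 63.9] [ 0.4339 -0.1062] 0.79
1 bearing_mid [([256.1, 181.3], 0.89)] [[0.3987, -0.3272]] 8.3
   mask [256.8 184. ] [68.1 69.1] [ 0.3981 -0.3246] 0.56
2 thick_post_seat [([251.1, 180.2], 0.89)] [[0.6091, -0.3235]] 9.3
   mask [252.6 171.1] [74.1 74.8] [ 0.6076 -0.3328] 0.83
3 thick_post_seat [([249.6, 177.7], 0.62)] [[0.6068, -0.3269]] 12.1
   mask [130.9  73. ] [50.8 58.6] [ 0.502  -0.2306] 0.65
4 bearing_mid [([245.4, 183.5], 0.91)] [[0.3979, -0.3252]] 13.1
   mask [246.5 182.5] [68.4 69.1] [ 0.3989 -0.3243] 0.95
5 indicator_tip [([254.6, 308.9], 0.83)] [[0.6882, -0.1174]] 14.6
   mask [253.5 263.4] [113.4 178.6] [ 0.6267 -0.1188] 0.79
6 vblocks_seat [([244.6, 175.0], 0.69)] [[0.6269, 0.1027]] 16.5
   mask [247.4 160.5] [ 62.3 150.2] [0.6298 0.1174] 0.69
7 thin_post_seat [([257.4, 170.5], 0.86), ([61.0, 184.9], 0.31)] [[0.6099, 0.3491], [0.4139, 0.3343]] 17.6
   mask [258.8 163.5] [55.9 56.5] [0.6112 0.3562] 0.84
8 thin_post_seat [([247.0, 185.0], 0.73)] [[0.6094, 0.3508]] 20.4
9 plate_mid [([247.8, 167.9], 0.71)] [[0.3927, 0.3264]] 21.4
   mask [249.8 160.1] [ 43.6 179.6] [0.3906 0.3183] 0.8
10 spindle_mid [([258.1, 179.1], 0.8)] [[0.4316, 0.1264]] 22.4
   mask [255.9 178.9] [ 21.7 135. ] [0.4338 0.1262] 0.79
```

View pics/mA.png

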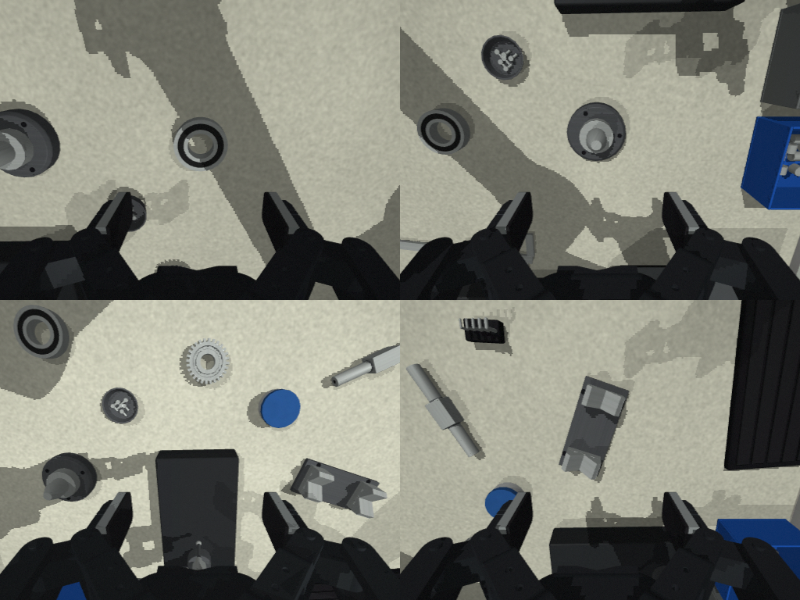

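View pics/mB.png

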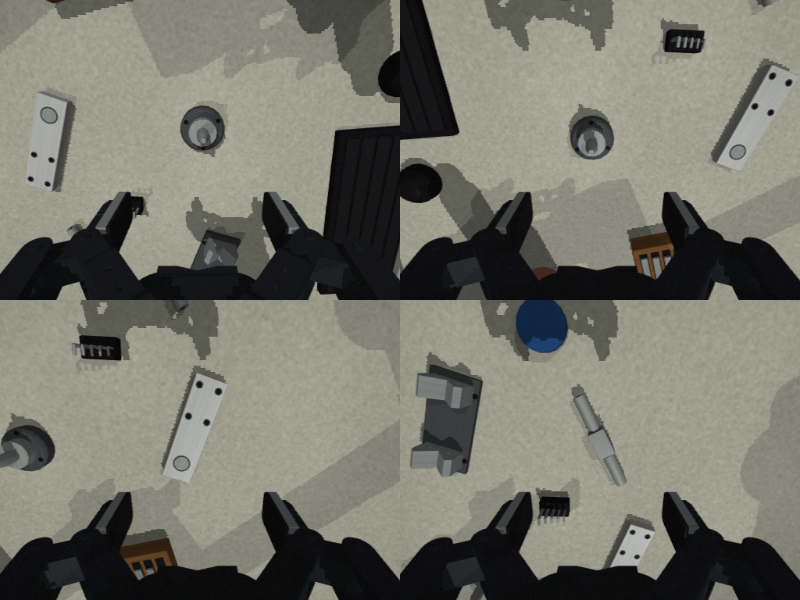

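The views agree with the reports. Each ring and post shows where the networks put it. The spot is at the plate's lower-left end (232,209 in frame s9). In s5 the column is at the image bottom with the granite's front edge at about row 192. Next I'll fit orientations and check them with projected outlines.

```bash
cat > fit.py <<'E'
from h import *
import pickle
out=pickle.load(open("survey.pkl","rb"))
def circ(p,r,z): a=np.linspace(0,2*np.pi,60); return np.c_[p[0]+r*np.cos(a),p[1]+r*np.sin(a),a*0+z]
def rect(p,th,l,w,z,ox=0):
    c,s=np.cos(th),np.sin(th); q=np.array([[l,w],[-l,w],[-l,-w],[l,-w],[l,w]])/2+[ox,0]
    return np.c_[q@np.array([[c,s],[-s,c]])+np.array(p[:2]),np.full(5,z)]
def rectfit(i,z):
    n,p,f,t,m=out[i]; c=max(cv2.findContours(m[0]["mask"].astype(np.uint8),0,1)[0],key=cv2.contourArea)[:,0]
    w=np.array([atz(f,q,z)[:2] for q in c]); r=cv2.minAreaRect((w*1000).astype(np.float32)); b=cv2.boxPoints(r)
    e=b[1]-b[0] if np.linalg.norm(b[1]-b[0])>np.linalg.norm(b[2]-b[1]) else b[2]-b[1]
    return np.array(r[0])/1000,r[1],np.arctan2(e[1],e[0])%np.pi
def draw(i,lines,box,scale=4,col=(0,255,0)):
    f=out[i][2]; x0,y0,x1,y1=box; im=cv2.resize(np.ascontiguousarray(f["img"][y0:y1,x0:x1,::-1]),None,fx=scale,fy=scale,interpolation=cv2.INTER_CUBIC)
    for L in lines:
        q=np.array([(proj(f,p)-[x0,y0]+.5)*scale for p in L]); cv2.polylines(im,[q.round().astype(np.int32)],False,col,1)
    return im
E
python3 - <<'E'
from fit import *
for i,z in ((9,.014),(10,.011),(6,.008)): print(out[i][0],rectfit(i,z))
thick=(.608,-.3252); thin=(.6097,.350)
tops=[]
def post(i,p,rb,rs,rt): 
    f=out[i][2]; c=proj(f,[*p,.03]).astype(int); return draw(i,[circ(p,rb,.02),circ(p,rs,.035),circ(p,rt,.067)],(c[0]-50,c[1]-50,c[0]+50,c[1]+50))[:, :]
g=lambda i,p,r,rb,h:(lambda c:draw(i,[circ(p,r,h),circ(p,rb,h)],(c[0]-50,c[1]-50,c[0]+50,c[1]+50)))(proj(out[i][2],[*p,.01]).astype(int))
row1=[post(2,thick,.04,.022,.006),post(3,thick,.04,.022,.006),g(0,(.434,-.1055),.028,.01,.018)]
row2=[post(7,thin,.03,.018,.003),post(8,thin,.03,.018,.003),g(4,(.3984,-.325),.031,.015,.016)]
cv2.imwrite("pics/ov1.png",cv2.resize(np.vstack([np.hstack(row1),np.hstack(row2)]),(800,534)))
E
```

```text
plate_mid (array([0.39366168, 0.32571094]), (139.82843017578125, 40.03076171875), np.float32(1.2248516))
spindle_mid (array([0.43145108, 0.13116098]), (24.68796157836914, 134.57083129882812), np.float32(2.038646))
vblocks_seat (array([0.62645099, 0.10203263]), (137.9385528564453, 60.45192337036133), np.float32(1.2405711))
```

View pics/ov1.png

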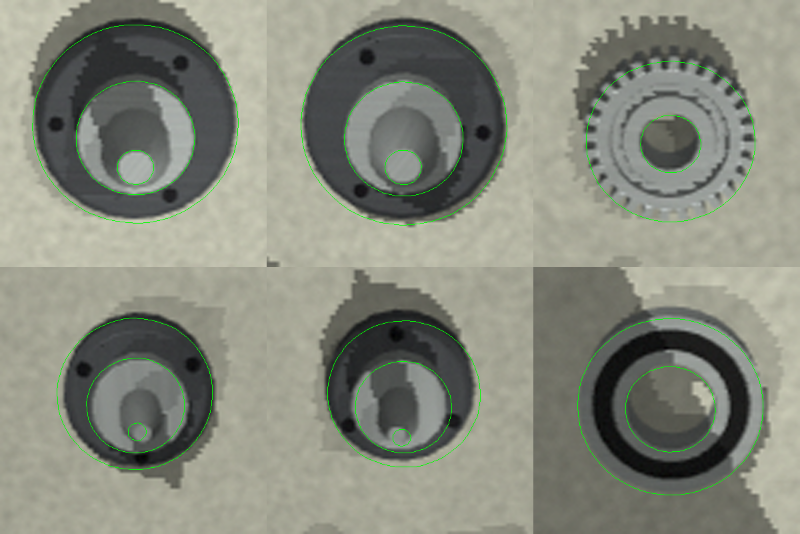

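Posts, gear and bearing outlines match to about 1 px. Next I'll check the plate, spindle, V-blocks and granite.

```bash
python3 - <<'E'
from fit import *
def crop(i,p,L,h=75,s=4):
    c=proj(out[i][2],[*p,.02]).astype(int); return draw(i,L,(c[0]-h,c[1]-h,c[0]+h,c[1]+h),s)
pl=(.3937,.3257);tp=1.2249
a=crop(9,pl,[rect(pl,tp,.14,.04,.014),circ((pl[0]+.045*np.cos(tp),pl[1]+.045*np.sin(tp)),.011,.014)],95,3)
sp=(.433,.127);ts=2.0386
b=crop(10,sp,[rect(sp,ts,.036,.022,.022),rect(sp,ts,.13,.016,.011)],75)
vb=(.6275,.1017);tv=1.2406
c=crop(6,vb,[rect(vb,tv,.13,.06,.008)]+[rect(vb,tv,.024,.048,.04,o) for o in(-.045,.045)]+[rect(vb,tv,.024,.0001,.022,o) for o in(-.045,.045)],75)
tip=np.array((.684,-.120)); tg=0.0
d=draw(5,[rect(tip,tg,.2,.12,.04,-.025),rect(tip,tg,.2,.12,0,-.025),circ(tip,.002,.062)],(170,170,340,340),4)
cv2.imwrite("pics/ov2.png",np.vstack([np.hstack([cv2.resize(x,(400,300) if 0 else (300,300),interpolation=cv2.INTER_AREA) for x in p]) for p in((a,b),(c,d))]))
big=cv2.resize(d,(600,600)); cv2.imwrite("pics/ov2d.png",big)
E
```

```text
(no output)
```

View pics/ov2.png

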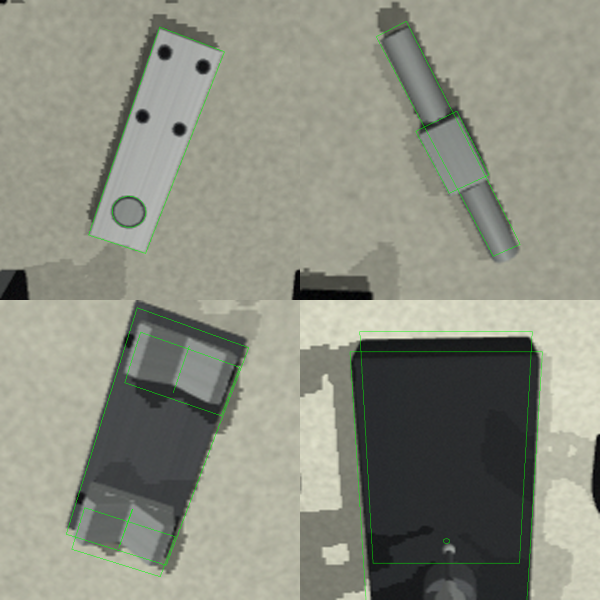

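View pics/ov2d.png

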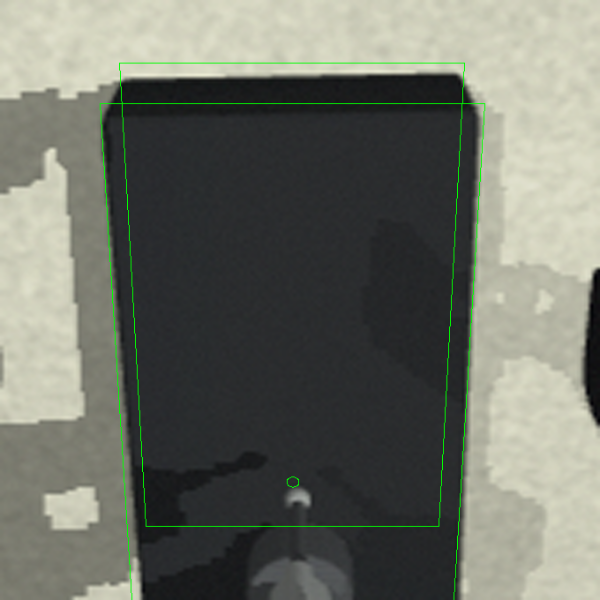

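The plate and its spot fit exactly. The granite needs a small shift: tip ≈ (.687,-.118), yaw ≈ .0125. The spindle and V-block outlines are a few mm off, so I'll fit silhouettes to their masks.

```bash
cat > fit2.py <<'E'
from fit import *
from scipy.optimize import minimize
def hull(m,f,pts):
    q=np.array([proj(f,p) for p in pts]); h=cv2.convexHull((q*16).round().astype(np.int32)); cv2.fillConvexPoly(m,h,1,lineType=8,shift=4)
def box(p,th,l,w,z0,z1,ox=0): return np.r_[rect(p,th,l,w,z0,ox)[:4],rect(p,th,l,w,z1,ox)[:4]]
def cyl(p,th,L,r,z,ox):
    c,s=np.cos(th),np.sin(th); a=np.linspace(0,2*np.pi,16); P=[]
    for x in(ox-L/2,ox+L/2): P+= [[p[0]+c*x-s*r*np.cos(t),p[1]+s*x+c*r*np.cos(t),z+r*np.sin(t)] for t in a]
    return np.array(P)
PARTS=dict(spindle=lambda p,t:[box(p,t,.036,.022,0,.022),cyl(p,t,.13,.008,.011,0)],
 vb=lambda p,t:[box(p,t,.13,.06,0,.008)]+[box(p,t,.024,.048,0,.04,o) for o in(-.045,.045)])
def fit(kind,f,mask,x0):
    def cost(x):
        m=np.zeros((384,512),np.uint8)
        for P in PARTS[kind](x[:2]/1000,x[2]/50): hull(m,f,P)
        m=m>0; return -(m&mask).sum()/(m|mask).sum()
    x0=np.array([x0[0]*1000,x0[1]*1000,x0[2]*50])
    r=minimize(cost,x0,method="Nelder-Mead",options=dict(initial_simplex=np.array([x0+d for d in([3,3,2],[-4,1,-2],[1,-4,2],[2,2,-4])])))
    return np.r_[r.x[:2]/1000,r.x[2]/50],r.fun
E
python3 - <<'E'
from fit2 import *
for k,i,x0 in(("spindle",10,(.4325,.129,2.0386)),("vb",6,(.6275,.1017,1.2406))):
    f=out[i][2]; x,v=fit(k,f,out[i][4][0]["mask"],x0); print(k,np.round(x,4),v)
    if k=="vb": L=[rect(x,x[2],.13,.06,.008)]+[rect(x,x[2],.024,.048,.04,o) for o in(-.045,.045)]+[rect(x,x[2],.024,.0001,.022,o) for o in(-.045,.045)]
    else: L=[rect(x,x[2],.036,.022,.022),rect(x,x[2],.13,.016,.011)]
    c=proj(f,[*x[:2],.02]).astype(int); im=draw(i,L,(c[0]-80,c[1]-80,c[0]+80,c[1]+80),2); 
    ims=[im] if k=="spindle" else ims+[im]
cv2.imwrite("pics/ov3.png",np.hstack(ims))
E
```

```text
spindle [0.432  0.129  2.0231] -0.9287169042769857
vb [0.6275 0.105  1.2344] -0.9511437447048856
```

View pics/ov3.png

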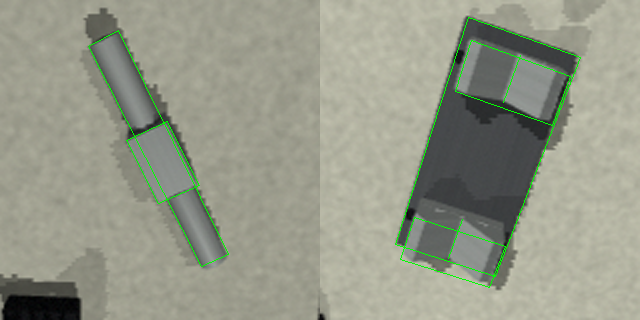

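Both fits are now close (IoU .93 and .95). Starting with the gear.

```bash
cat > mv.py <<'E'
from h import *
def say(*a): 
    s=get_state(); print(*a,"t",round(s["clock"],1),"p",np.round(s["position"],4),"gap",round(float(s["finger_gap"]),3),"grip",round(float(s["grasp_force"]),1),"F",np.round(s["contact_force"],1))
def pick(p,psi,z,N=60,up=.2):
    let_go(); movep([*p,.08],down(psi)); hit=move_l([*p,z],.08,until_force=15); say("down",hit); grab(N); say("shut"); move_l([*p,up],.2); say("up")
def seat(p,psi,z0,z1,up=.2,F=12):
    movep([*p,up],down(psi)); move_l([*p,z0],.15); say("above"); hit=move_l([*p,z1],.05,until_force=F); say("seat",hit)
def leave(p,up=.2): let_go(); say("open"); x=get_state()["position"]; move_l([x[0],x[1],up],.2)
E
python3 - <<'E'
from mv import *
pick((.434,-.1055),0,-.0017)
seat((.6097,.350),0,.076,.0323)
E
```

```text
down False t 26.1 p [ 0.4344 -0.1056 -0.0013] gap 1.003 grip 0.0 F [-0.4 -0.7  0.7]
shut t 26.5 p [ 0.4345 -0.1056 -0.0006] gap 0.629 grip 60.7 F [-2.5  1.1 11.9]
up t 27.6 p [ 0.4331 -0.1052  0.1989] gap 0.63 grip 63.6 F [ 0.6 -0.3 -2.6]
above t 30.4 p [0.6106 0.3502 0.0773] gap 0.632 grip 63.6 F [ 0.2  0.1 -1.7]
seat True t 31.2 p [0.6096 0.3499 0.0346] gap 0.634 grip 64.2 F [-0.4 -0.5  5.2]
```

```bash
python3 - <<'E'
from mv import *
leave((.6097,.350)); f=wrist(); save(f,"g1")
print([(np.round(atz(f,d["centre"],.044),4),d["score"]) for d in tip_of("wrist","gear_mid")])
c=proj(f,[.6097,.350,.044]).astype(int); im=f["img"][max(c[1]-60,0):c[1]+60,c[0]-60:c[0]+60,::-1]; cv2.imwrite("pics/g1c.png",cv2.resize(im,(360,360)))
movep([.42,-.2,.2],down(0))
pick((.3984,-.3253),0,-.001)
seat((.608,-.3252),0,.076,.033)
leave(None); f=wrist(); save(f,"b1")
print([(np.round(atz(f,d["centre"],.043),4),d["score"]) for d in tip_of("wrist","bearing_mid")])
c=proj(f,[.608,-.3252,.044]).astype(int); im=f["img"][max(c[1]-60,0):c[1]+60,c[0]-60:c[0]+60,::-1]; 
cv2.imwrite("pics/gb.png",np.hstack([cv2.imread("pics/g1c.png"),cv2.resize(im,(360,360))]))
E
```

```text
open t 31.6 p [0.6085 0.3493 0.033 ] gap 0.998 grip 0.0 F [-0.3 -0.9  1. ]
[(array([0.6109, 0.3484, 0.044 ]), 0.96)]
down False t 36.9 p [ 0.3987 -0.3256 -0.0006] gap 0.999 grip 0.0 F [ 0.3  0.4 -0.8]
shut t 37.2 p [ 0.3988 -0.3256  0.0004] gap 0.697 grip 61.9 F [-1.6  2.1 10.4]
up t 38.4 p [ 0.3977 -0.3246  0.1988] gap 0.699 grip 64.9 F [ 0.1  0.4 -1.6]
above t 40.2 p [ 0.6086 -0.3259  0.0773] gap 0.698 grip 64.9 F [-0.1 -0.6 -0.5]
seat True t 41.0 p [ 0.6074 -0.3247  0.0355] gap 0.698 grip 65.5 F [-1.1  1.1  5. ]
open t 41.4 p [ 0.6064 -0.3241  0.0341] gap 1.003 grip 0.0 F [0.4 0.2 0.2]
[(array([ 0.6065, -0.3225,  0.043 ]), 0.75)]
```

View pics/gb.png

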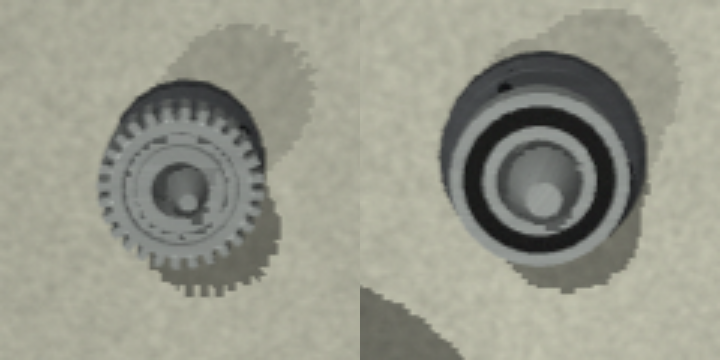

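Both rings sit level on their shoulders. Next the spindle.

```bash
python3 - <<'E'
from mv import *
movep([.42,-.15,.2],down(.2))
pick((.432,.129),2.0231-np.pi/2,.006)
pv=(.6275,.105); seat(pv,1.2344-np.pi/2,.075,.0265)
leave(None); f=wrist(); save(f,"v1")
print([(np.round(atz(f,d["centre"],.0333),4),d["score"]) for d in tip_of("wrist","spindle_mid")])
c=proj(f,[*pv,.033]).astype(int); im=f["img"][max(c[1]-75,0):c[1]+75,c[0]-75:c[0]+75,::-1]; 
cv2.imwrite("pics/v1c.png",cv2.resize(im,(450,450)))
E
```

```text
down False t 45.9 p [0.4324 0.129  0.0063] gap 1.001 grip 0.0 F [ 0.4 -0.2  0.2]
shut t 46.5 p [0.4323 0.1291 0.0064] gap 0.242 grip 59.3 F [-1.3 -0.5  5.8]
up t 47.6 p [0.431  0.1289 0.1989] gap 0.243 grip 58.8 F [ 0.   0.  -2.3]
above t 49.4 p [0.6283 0.1052 0.0762] gap 0.24 grip 58.8 F [-0.3 -0.1 -1.3]
seat True t 50.3 p [0.6275 0.1046 0.0287] gap 0.238 grip 59.6 F [ 0.8 -0.6  4.4]
open t 50.9 p [0.6262 0.1046 0.0276] gap 0.997 grip 0.0 F [-0.1  0.7  1.1]
[]
```

View pics/v1c.png

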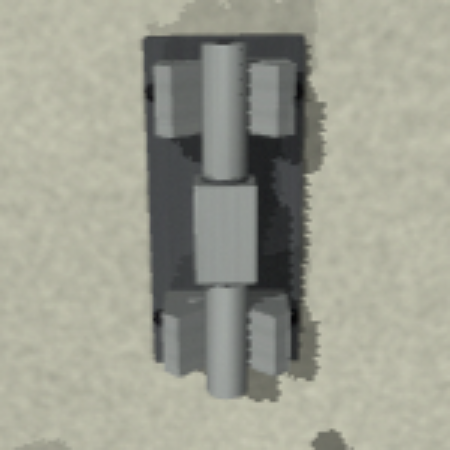

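The spindle lies in both Vs with its waist between the blocks. Next the plate: set it down in front of the tip, slide it in, and check before release.

```bash
cat > plate.py <<'E'
from mv import *
tip=np.array([.687,-.1182]); tg=.0125; u=np.array([np.cos(tg),np.sin(tg)])
GO=.080   # grip point behind the spot
E
python3 - <<'E'
from plate import *
a=1.2249; g=np.array([.3937,.3257])-.035*np.array([np.cos(a),np.sin(a)])
pick(g,a+np.pi/2,.004,100)
psi=tg+np.pi/2; p=tip-u*(GO+.045)
movep([.45,.0,.2],down(psi)); movep([*p,.12],down(psi)); move_l([*p,.065],.1); say("above")
print(move_l([*p,.042],.03,until_force=8)); say("set")
z=get_state()["position"][2]
q=tip-u*GO; move_l([*q,z-.001],.05); say("slid")
f=wrist(); save(f,"p1")
for n in("plate_mid","indicator_tip"): print(n,[(d["centre"],d["score"]) for d in tip_of("wrist",n)[:2]])
print("pred tip",proj(f,[*tip,.062]),"pred spot",proj(f,[*tip,.054]))
c=proj(f,[*tip,.055]).astype(int); im=f["img"][max(c[1]-75,0):c[1]+75,c[0]-75:c[0]+75,::-1]; print(c)
cv2.imwrite("pics/p1c.png",cv2.resize(im,None,fx=4,fy=4,interpolation=cv2.INTER_CUBIC))
cv2.imwrite("pics/p1.png",f["img"][:,:,::-1])
E
```

```text
down False t 55.6 p [0.3822 0.293  0.0044] gap 0.994 grip 0.0 F [ 0.4 -0.5  0.1]
shut t 56.2 p [0.3822 0.2929 0.0049] gap 0.429 grip 100.1 F [-1.6 -1.3  9.1]
up t 57.3 p [0.381  0.2923 0.1988] gap 0.428 grip 100.4 F [ 1.3 -0.1 -2.9]
above t 59.9 p [ 0.5624 -0.1196  0.0657] gap 0.431 grip 100.4 F [ 0.1 -0.1 -2.2]
True
set t 60.5 p [ 0.5617 -0.1197  0.045 ] gap 0.43 grip 101.2 F [0.  0.2 5.1]
slid t 61.6 p [ 0.6064 -0.1196  0.045 ] gap 0.43 grip 101.8 F [-5.2  0.   9.7]
plate_mid []
indicator_tip []
pred tip [252.60190485 384.88265753] pred spot [252.57296938 372.4026323 ]
[252 373]
```

View pics/p1c.png

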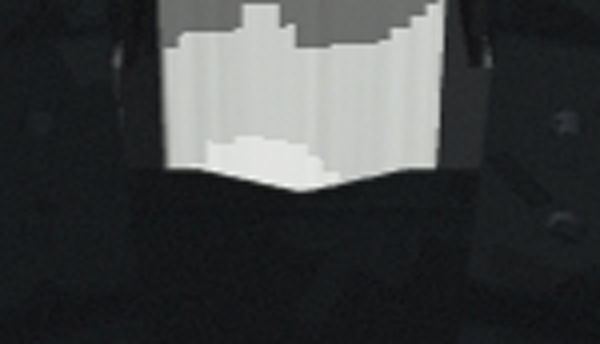

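The hand blocks the wrist view here. I'll release, retreat, and check from the earlier viewing pose.

```bash
python3 - <<'E'
from plate import *
let_go(); x=get_state()["position"]; move_l([x[0]-.003,x[1],.12],.15); movep([.53,-.12,.2],down(np.pi/2))
f=wrist(); save(f,"p2"); say()
for n in("plate_mid","indicator_tip"): print(n,[(d["centre"],d["score"],np.round(atz(f,d["centre"],.047 if n[0]=="p" else .062),4)) for d in tip_of("wrist",n)[:2]])
x0,y0,x1,y1=185,190,335,340
im=cv2.resize(np.ascontiguousarray(f["img"][y0:y1,x0:x1,::-1]),None,fx=4,fy=4,interpolation=cv2.INTER_CUBIC)
from fit import circ,rect
for L in(circ(tip,.011,.054),circ(tip,.002,.062),rect(tip,tg,.14,.04,.054,-.045)):
    q=np.array([(proj(f,p)-[x0,y0]+.5)*4 for p in L]); cv2.polylines(im,[q.round().astype(np.int32)],False,(0,255,0),1)
cv2.imwrite("pics/p2c.png",im)
g=grab_frame("scene"); save(g,"sc2"); c=proj(g,[*tip,.06]).astype(int); print(c)
im=cv2.resize(np.ascontiguousarray(g["img"][c[1]-50:c[1]+50,c[0]-65:c[0]+65,::-1]),None,fx=6,fy=6,interpolation=cv2.INTER_CUBIC); cv2.imwrite("pics/sc2c.png",im)
E
```

```text
t 63.5 p [ 0.53   -0.1199  0.1987] gap 0.998 grip 0.0 F [ 0.4 -0.1 -0.6]
plate_mid [([251.4, 266.1], 0.59, array([ 0.6427, -0.1206,  0.047 ]))]
indicator_tip [([250.5, 305.4], 0.91, array([ 0.6862, -0.1217,  0.062 ])), ([353.5, 136.8], 0.72, array([ 0.4893, -0.0231,  0.062 ]))]
[229 244]
```

View pics/p2c.png

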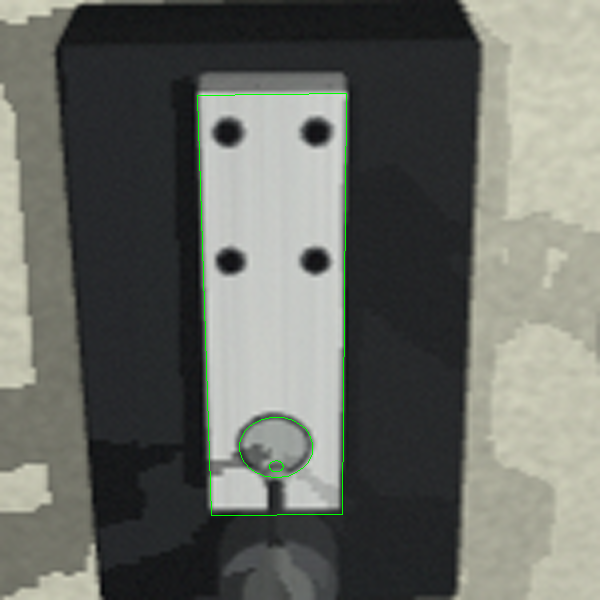

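The plate lies flat, straight and centred on the granite. The spot is about 1 mm short of the target outline, at (275,443) in the crop against (276,447). I'll re-measure the granite's front edge numerically to fix the tip's x.

```bash
python3 - <<'E'
from plate import *
f=wrist(); g=cv2.cvtColor(f["img"],cv2.COLOR_RGB2GRAY).astype(float)
def sub(y): d=np.diff(y); i=d.argmax(); w=d[max(i-1,0):i+2].clip(0); return max(i-1,0)+(w@np.arange(len(w)))/w.sum()+.5
pts=[]
for c in list(range(208,234,3))+list(range(274,298,3)):
    r=sub(g[195:207,c])+195; pts.append(atz(f,(c,r),.04)[:2])
pts=np.array(pts); k=np.polyfit(pts[:,1],pts[:,0],1); print("front edge: slope",k[0],"x at tip y",np.polyval(k,-.1185),"-> tip x",np.polyval(k,-.1185)+.125, "resid",np.std(pts[:,0]-np.polyval(k,pts[:,1])))
# sides: dark->bright at right, bright->dark at left
for nm,cs,sg in(("L",(196,215),-1),("R",(292,312),1)):
    P=[]
    for r in range(210,270,6):
        c=sub(sg*g[r,cs[0]:cs[1]])+cs[0]; P.append(atz(f,(c,r),.04)[:2])
    P=np.array(P); k2=np.polyfit(P[:,0],P[:,1],1); print(nm,"y at .687",np.polyval(k2,.687),"slope",k2[0],"res",np.std(P[:,1]-np.polyval(k2,P[:,0])))
# spot: ellipse of disc, far end of plate near edge
r=[sub(-sgn) for sgn in []]
pe=[atz(f,(c,sub(g[208:218,c])+208),.054)[:2] for c in range(240,268,3)]; print("plate near edge",np.mean(pe,0),"-> spot x",np.mean(pe,0)[0]+.115)
E
```

```text
front edge: slope -0.01623293102791692 x at tip y 0.5625249638745435 -> tip x 0.6875249638745435 resid 0.00015923104353262417
L y at .687 -0.17762040607782498 slope 0.017347323762538024 res 9.578839756502922e-05
R y at .687 -0.0589683941067833 slope 0.01916319644371415 res 6.500969654979872e-05
plate near edge [ 0.56639082 -0.11794831] -> spot x 0.6813908155138404
```

View pics/sc2c.png

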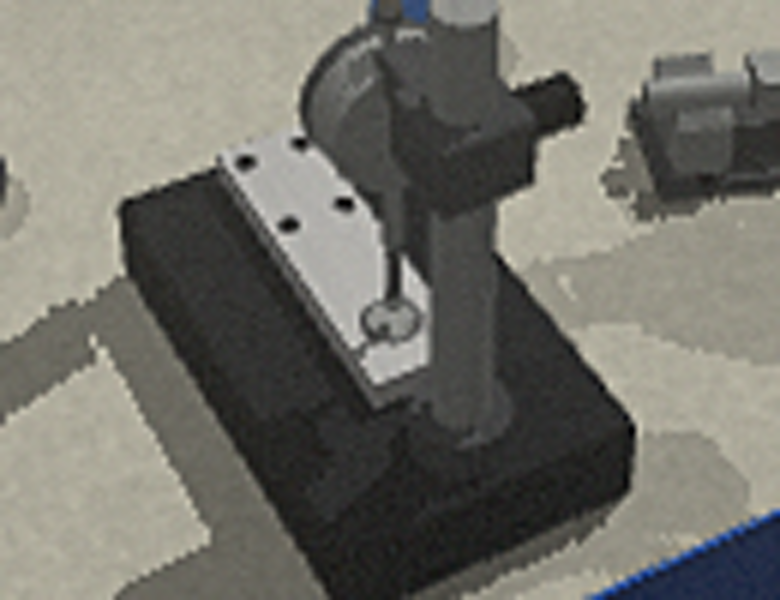

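In the scene crop the tip is at (393,300), 8 mm above the spot centred at (391,320). That puts it over the spot's centre to within 1–2 mm. The spindle's journal is still in its block. Everything is placed and the arm is clear, so I'm handing in.

```bash
python3 -c "
from mv import *
say(); print(sign_off())"
```

```text
t 63.7 p [ 0.53   -0.1198  0.1984] gap 1.003 grip 0.0 F [-0.4 -0.8 -0.7]
the job is handed in; nothing more can be done
None
```

I handed the job in at 63.7 s: gear and bearing down on their posts, spindle in the V-blocks, plate slid in with the ground spot under the indicator tip (within about 2 mm), and the tin and dish left alone.

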